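Lock the fitting in the test stand and hold its spring gate open

TASK

Clamp the pipe fitting in the test stand by turning the black lock ring clockwise by its red tab until the tab stands over the green mark. Only then pull the red paddle of the spring-return gate out until its pointer is over the yellow clip, and keep it there: finish with the gripper still holding it, as the gate snaps shut when let go. Leave the loose things on the bench and on the stand where they are.

Things in the scene. Friction and masses are not known exactly. Their poses are not given: they have to be found in the camera images.
- stand: pipe-fitting test stand, fixed to the table: aluminium base plate 270 (x) x 350 (y) x 15 mm; origin at table height (plate spans x -130 to +140, y -175 to +175 mm). Its -x side faces the robot, +y is left. Left half: coupling under test with lock ring and red tab. Right half: white gate valve with red paddle, and at the right edge the rail with the yellow clip. Pipe along the back, under 60 mm
- lock_ring (a joint): turn of the captive lock ring about its upright axis, rad: 0 fully open, growing CLOCKWISE seen from above, 1.35 when the red tab stands over the middle of the green mark, end stop at 1.65. Stiff (about 0.12 N m of friction): it stays where it is left. Starts between 0 and 0.45
- ring_axis (a point): point on the lock ring's upright axis, 90 mm above the table, fixed on the stand at x 0, y +80 mm. About it: a white disc (radius 90 mm, top 50 mm above the table), the black lock ring on it (radius 45 mm with ribs, top at 77 mm) and, inside the ring, the grey coupling under test (radius 29 mm, mouth at 106 mm)
- tab_grip (a point): point to pinch on the ring's red tab: 63 mm from the axis, 90 mm above the table. The tab is an upright radial fin on the black ring, 10 mm thick, reaching from 40 to 82 mm from the axis and from 56 to 101 mm above the table; point x axis points radially outwards, z up. It moves with the ring
- lock_mark (a point): where tab_grip comes when the ring is exactly at its locked mark: 40 mm above the middle of the green patch on the white disc (the patch reaches 0.12 rad to either side, from 62 to 89 mm from the axis). Seen from the axis it lies towards the stand's +y, 10 degrees towards its -x
- gate_slide (a joint): how far the gate slide is pulled out of the valve, m: 0 shut, end stop at 0.085. It moves along the stand's -x (level, towards the robot's side). A spring pulls it shut: 4 N at 0 rising by 0.8 N per 10 mm, plus 0.3 N friction; let go, it shuts itself
- paddle_grip (a point): point to pinch on the gate's red paddle: on its mid-plane, 90 mm above the table; axes as the stand's. The paddle is an upright plate 12 mm thick (x), 50 mm wide (y), from 40 to 105 mm above the table. A 10 mm rod joins its back at 52 mm height. Shut, 45 mm are free behind it, then comes the white valve housing (42 mm wide, 72 mm long, top at 73 mm)
- pointer (a point): tip of the thin red pointer (4 mm wide in x, 5 mm high) that sticks out of the paddle's foot to the stand's -y; 65 mm to the side of the paddle's middle and 52 mm above the table; moves with the slide
- marker: yellow clip on a dark 12 mm rail along the stand's x: 14 mm long (x), 28 mm across (y), top 48.5 mm above the table, just under the pointer's path. Fixed, but at another place each run, 35 to 65 mm of pull away. Origin in its middle at 41.5 mm height; axes as the stand's. The pull is right when the pointer tip has the clip's x in the stand's frame
- bushing: bystander, to be left alone: short black plastic ring, 44 mm across, 28 mm high, lying on the base plate near its front edge; origin at the centre of its underside
- coupling: bystander, to be left alone: loose grey pipe coupling, 42 mm across, 45 mm high, standing on the base plate at its back left; origin at the centre of its underside
- mug: bystander, to be left alone: white mug, 80 mm across, 90 mm high; origin at the centre of its underside
- carton: bystander, to be left alone: white carton, 70 x 70 x 90 mm high; origin at the centre of its underside
- pipe_stub: bystander, to be left alone: upright grey pipe offcut, 48 mm across, 120 mm high; origin at the centre of its underside
- bottle: bystander, to be left alone: clear bottle with a blue cap, 62 mm across, 160 mm high; origin at the centre of its underside
- tape: bystander, to be left alone: blue roll of tape lying flat, 90 mm across, 24 mm high; origin at the centre of its underside

How it is judged (in metres and radians):
On the way, in this order (a step that is already met when the one before it is completed fails the run):
1. the lock ring stands at its green mark (value of joint lock_ring between 1.23 and 1.47 rad), for 0.3 s.
2. with the ring locked, the gripper holds the gate's pointer over the yellow clip (all of step 1 and x of pointer in the frame of marker between -0.007 and 0.007 m and contact force between the fingers and gate_slide above 1.5 N), for 1 s.
At the end, for the whole second after the job is handed in: The lock ring's tab is within 0.12 rad of the middle of the green mark, the gate's pointer is within 7 mm of the middle of the yellow clip along the pull, at rest, and the fingers are holding the gate slide there (more than 1.5 N on it) (all of step 2 and velocity of joint gate_slide between -0.01 and 0.01 m/s); the arm keeps its last pose, push and grip.
It fails at once if the gate is pulled open more than 15 mm while the ring is not locked (value of joint gate_slide above 0.015 m and not (value of joint lock_ring between 1.23 and 1.47 rad)).
It fails at once if a bystander is moved more than 30 mm (distance of any of bushing, coupling, mug, carton, pipe_stub, bottle, tape from where it was at the start of the episode above 0.03 m).
It also fails if it takes over 50 s, if anything falls off the work surface, if the arm or the gripper's body presses on something with over 40 N, if the wrist force passes 120 N, or if a joint passes its speed limit or range.

ROBOT

A 6-joint arm with a two-finger parallel gripper is mounted at the origin on the work surface. World frame = base frame: x ahead of the robot, y to its left, z up, the work surface at z = 0. Lengths are in mm, angles in rad, forces in N, time in s.
With the tool pointing down it reaches from about 350 to 875 mm from the base axis. Payload 4.2 kg.
Tool frame: the origin (TCP) lies on the centre line of the jaws, within the pads' length; the fingertips stand 25 mm ahead of it and the grasp point (between the pads) lies 6 mm ahead of it; x points along the fingers, y is the direction in which the jaws open and shut, and the axes are right-handed (so a half turn about x gives the same grasp; the last joint's range is limited). The gripper opens to 87 mm and grips with 3 to 60 N. Pads are 19 mm wide; open, the fingers measure 117 mm over their backs; the gripper's body (75 mm by 190 mm) begins 51 mm behind the grasp point.
Start: joints at [-1.081, 0.385, 0.008, 0, -1.194, -0.259], TCP at [142.99, -608.402, 247.55] pointing down, gripper open.
Joint ranges: [-3.14, 3.14], [-1.21, 2.06], [-1.07, 1.41], [-3.16, 2.05], [-2.99, -0.16], [-3.1, 3.1]. Speed limits (rad/s): [2.79, 2.79, 3.14, 3.14, 3.14, 3.14].

INTERFACE

Orientations are given as a 3x3 rotation matrix whose columns are the frame's x, y, z axes.
In Python, from rig import observe, cams, hand_in gives the robot as it stands.
- The arm moves only by the tool send_rows, never from a script. Its argument "plan" is one flat list of numbers, 7 for each row, row after row: the shift along the tool's x, y, z in cm, then the turn, a rotation vector about the tool's x, y, z in rad, then the finger opening in cm, from 0 to 8.7. A call has 1 to 10 rows; each row is the pose to reach, as a shift and turn from the pose commanded when the call began, along the tool's axes at that moment; what a row does not reach only later rows make up. A row lasts 1/8 s, in which the tool goes at most 62.5 mm and 10.7 degrees, less where a joint would pass 70% of its speed; a pose out of reach is approached as far as the arm can. A call with a gripper value outside its range is refused whole. The fingers move at their own pace and stop on an object; the grip force is fixed at half the most. Time passes only in rows, so rows that repeat a pose let the fingers close. It gives the time, the measured TCP pose, the force and the opening at its end, in the units of the state.
- observe(): the state, without advancing time (a new reading comes with each control period).
- cams.capture(name): name is "side" or "top" or "wrist"; returns (picture, depth): 420x560x3 uint8, red, green, blue; 420x560 float32, mm along the optical axis (not along the pixel's ray), 0 where there is no reading.
- cams.camera_params(name): a dict with "camera_matrix" (3x3 intrinsics, pixels), "world_to_cam" (4x4, takes a point from world to camera coordinates). Camera axes: x right, y up, looking along -z (the intrinsics and any distortion apply to the point x, -y, -z); pixel columns grow to the right and rows downward; lengths in mm; the calibration is good to about 2 mm. The wrist camera is an equidistant fisheye: a pixel r from the principal point sees the ray r / f radians off the axis. A picture is of the moment at which its call begins: read the wrist's pose just before it. camera_params takes no time and is no camera call; for the wrist camera it gives the pose at the moment of the call.
- hand_in(): hands the job in, once; it reports no verdict.
The state is a dict: "clock": time; "joints": joint angles; "joint_vel": joint speeds; "joint_efforts": joint torques, N m; "tool_pos": TCP position; "tool_rot": TCP orientation; "force": force on the tool from outside, world axes, zero at the start; "wrist_torque": the same for the moment, N m; "gripper_width": finger opening in mm.
Only numpy, scipy, OpenCV 4.12 (cv2) and the standard library are available. Lean on these libraries where they do the work, as an engineer would, in place of code of your own. Each camera call takes 0.05 s, during which the arm holds its last target. There are 200 camera calls.

## Working session

There is one attempt and no reset: what is moved stays moved. The work goes in short steps, Python scripts to look and compute and a tool call to move; the robot and the scene stay as the last step left them, time stands still between calls to the robot, and variables do not carry over. Pictures are saved under pics/ and viewed, about 8 in all and at most 12, crops included, and the job is handed in when it is done.

Besides the shell and the picture viewer there is one more tool, called after "Emit:" as a command line: name --argument value ..., lists and objects as JSON in quotes. send_rows: Moves the arm, as the interface text tells. Its arguments: {"type":"object","properties":{"plan":{"type":"array","items":{"type":"number"}}},"required":["plan"]}

```bash
ls; mkdir -p pics
cat > h.py <<'E'
import numpy as np, cv2
from rig import observe, cams, hand_in
def ray(n,uv,P=None):
    P=P or cams.camera_params(n); K=P["camera_matrix"]; T=np.array(P["world_to_cam"])
    a=(uv[0]-K[0][2])/K[0][0]; b=(uv[1]-K[1][2])/K[1][1]
    if n=="wrist":
        r=np.hypot(a,b); s=np.sin(r)/max(r,1e-9); d=np.array([a*s,-b*s,-np.cos(r)])
    else: d=np.array([a,-b,-1.])
    R=T[:3,:3]; return -R.T@T[:3,3], R.T@d
def onz(n,uv,z,P=None):
    o,d=ray(n,uv,P); return o+d*(z-o[2])/d[2]
def proj(n,p,P=None):
    P=P or cams.camera_params(n); K=np.array(P["camera_matrix"]); q=np.array(P["world_to_cam"])@np.r_[p,1]
    v=np.array([q[0],-q[1],-q[2]])
    if n=="wrist":
        r=np.arctan2(np.hypot(v[0],v[1]),v[2]); h=np.hypot(v[0],v[1]); v=np.array([v[0]/h*r,v[1]/h*r,1])
    else: v=v/v[2]
    return (K@v)[:2]
E
python3 - <<'E'
from h import *
s=observe();print(s)
for n in("top","side"):
    p,d=cams.capture(n);cv2.imwrite(f"pics/{n}0.png",p[:,:,::-1]);np.save(f"pics/{n}0.npy",d)
    P=cams.camera_params(n);print(n,P)
E
```

```text
pics
{'clock': 0.0, 'joints': array([-1.08139271e+00,  3.85545790e-01,  6.61199477e-03, -4.88451231e-04,
       -1.19399133e+00, -2.58599111e-01]), 'joint_vel': array([ 0.00029871, -0.00052572, -0.00024317, -0.00012823, -0.00066749,
       -0.0004298 ]), 'joint_efforts': array([ 1.55636510e-03, -3.90668356e+01,  1.87402976e+01,  4.21980411e+00,
        1.09218748e-02, -1.99038946e-04]), 'tool_pos': array([ 142.86488836, -607.88523598,  246.46219336]), 'tool_rot': array([[-5.99860792e-04, -2.28584688e-01,  9.73523847e-01],
       [ 2.09238439e-03,  9.73521604e-01,  2.28585450e-01],
       [-9.99997631e-01,  2.17410555e-03, -1.05690408e-04]]), 'force': array([-0.42911626, -0.84241714,  0.24940359]), 'wrist_torque': array([ 0.01215961, -0.02170534,  0.01136011]), 'gripper_width': 86.84244913666711}
top {'camera_matrix': array([[432.76056544,   0.        , 282.57051279],
       [  0.        , 432.76056544, 214.43568644],
       [  0.        ,   0.        ,   1.        ]]), 'world_to_cam': array([[-2.27061908e-02, -9.99741601e-01, -1.07699953e-03,
         1.62344882e+01],
       [ 9.83480810e-01, -2.25303590e-02,  1.79604786e-01,
        -5.02315089e+02],
       [-1.79582641e-01,  3.01893216e-03,  9.83738258e-01,
        -1.39266684e+03],
       [ 0.00000000e+00,  0.00000000e+00,  0.00000000e+00,
         1.00000000e+00]])}
side {'camera_matrix': array([[418.33966578,   0.        , 277.20290841],
       [  0.        , 418.33966578, 211.85081465],
       [  0.        ,   0.        ,   1.        ]]), 'world_to_cam': array([[-8.61380405e-01, -5.07658768e-01, -1.75034952e-02,
         4.21564836e+02],
       [ 2.53270336e-01, -4.59100947e-01,  8.51516563e-01,
        -2.17391496e+02],
       [-4.40315721e-01,  7.29046566e-01,  5.24035467e-01,
        -9.23612216e+02],
       [ 0.00000000e+00,  0.00000000e+00,  0.00000000e+00,
         1.00000000e+00]])}
```

View pics/top0.png

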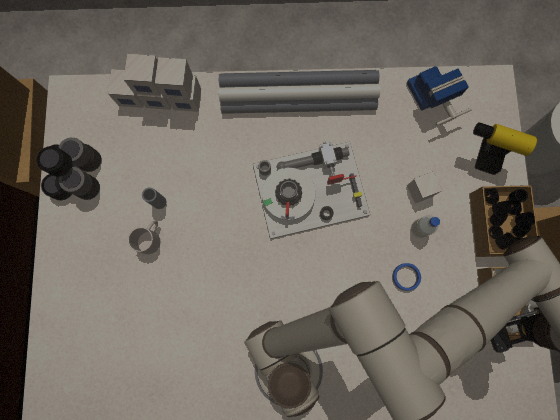

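View pics/side0.png

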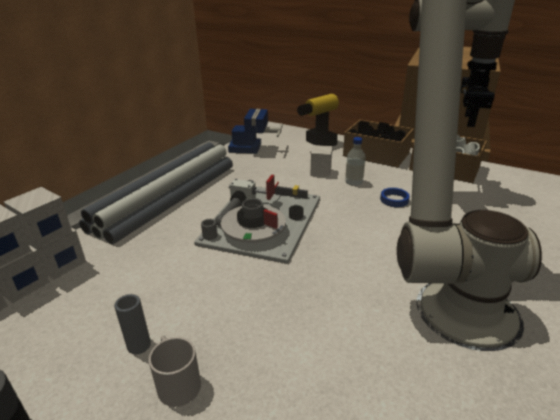

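The top view shows the plate with corners near (253,163), (352,145), (368,214), (272,238), the red tab at (287,211), the green patch at (267,202), the paddle at (336,179) and the clip at (357,194). The side view agrees. Next I measure by colour.

Run:
```python
from h import *
im=cv2.imread("pics/top0.png");d=np.load("pics/top0.npy");hsv=cv2.cvtColor(im,cv2.COLOR_BGR2HSV).astype(int)
H,S,V=hsv[...,0],hsv[...,1],hsv[...,2]
roi=np.zeros(H.shape,bool);roi[140:245,248:375]=1
def comps(m,name,z):
    n,l,st,c=cv2.connectedComponentsWithStats((m&roi).astype(np.uint8))
    for i in range(1,n):
        if st[i,4]>6: print(name,c[i].round(1),st[i],onz("top",c[i],z).round(0)[:2])
comps(((H<8)|(H>172))&(S>130)&(V>60),"red",90)
comps((H>45)&(H<85)&(S>90),"green",50)
comps((H>20)&(H<35)&(S>120),"yellow",48.5)
# plate corners onto z=15
c=np.array([onz("top",p,15)[:2] for p in[(253,163),(352,145),(368,214),(272,238)]]);print(c.round(0))
crop=cv2.resize(im[135:245,245:380],None,fx=5.9,fy=5.4,interpolation=cv2.INTER_CUBIC);cv2.imwrite("pics/c0.png",cv2.convertScaleAbs(crop,alpha=1.5))
```

```text
red [335.9 176.6] [329 174  15   6  48] [ 616. -172.]
red [350.9 176.5] [348 176   7   2   8] [ 615. -221.]
red [287.  207.5] [286 202   3  13  36] [517. -10.]
green [267.3 201.6] [264 199   8   7  35] [546.  55.]
yellow [357.4 194.1] [354 192   8   6  33] [ 565. -247.]
[[ 692.  103.]
 [ 749. -244.]
 [ 503. -285.]
 [ 428.   42.]]
```

View pics/c0.png

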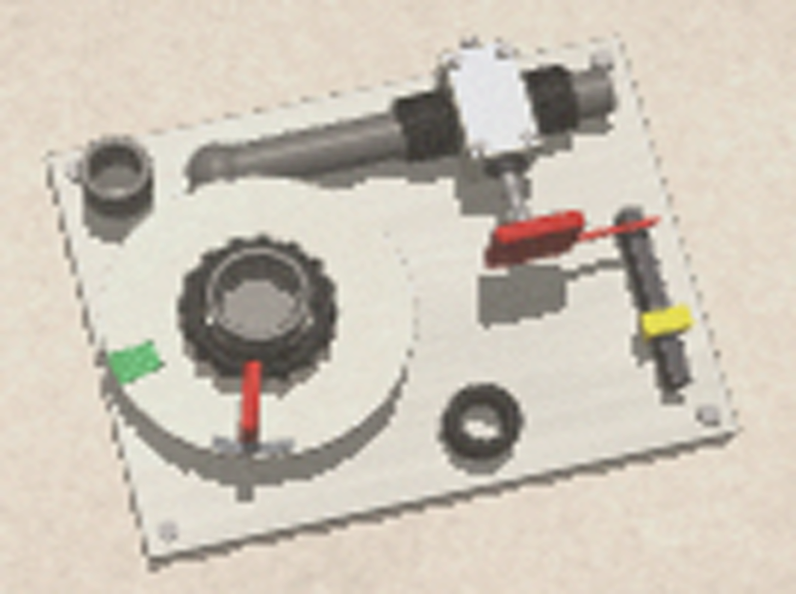

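The crop shows the tab at the front, the green patch at front-left, the bushing at front-centre, and the clip on the rail at lower right. Next I fit the stand pose.

```bash
cat > stand.py <<'E'
from h import *
def fit(A,B):
    A=np.array(A,float)[:,:2];B=np.array(B,float)[:,:2];a=A.mean(0);b=B.mean(0)
    U,_,Vt=np.linalg.svd((A-a).T@(B-b));R=Vt.T@np.diag([1,np.linalg.det(Vt.T@U.T)])@U.T
    return R,b-R@a
E
python3 - <<'E'
from stand import *
f=lambda u,v:(245+u/5.9-.5+.08,135+v/5.4-.5+.09)
A=[(140,175),(140,-175),(-130,-175),(-130,175)];B=[onz("top",f(*p),15) for p in[(47,155),(617,38),(737,432),(150,555)]]
A+=[(0,80)];B+=[onz("top",f(258,283),106)]
A+=[(-13.1,154.4)];B+=[onz("top",(267.3,201.6),50)]
R,t=fit(A,B);print("yaw",np.arctan2(R[1,0],R[0,0]),t,"res",(np.array(A)@R.T+t-np.array(B)[:,:2]).round(1).tolist())
inv=lambda p:R.T@(p[:2]-t)
for n,p,z in[("tab",(287,207.5),98),("paddle",f(545,222),105),("clip",(357.4,194.1),48.5),("ptr",f(655,220),54)]:
    q=inv(onz("top",p,z));print(n,q.round(1),onz("top",p,z).round(1)[:2])
q=inv(onz("top",(287,207.5),98))-[0,80];a=np.arctan2(q[1],q[0]);lock=np.radians(100)
print("tab ang",a%(2*np.pi),"ring",1.35-((a%(2*np.pi))-lock))
np.savez("stand.npz",R=R,t=t)
E
```

```text
yaw 0.2065617833452362 [592.1319416 -93.8037918] res [[2.4, 1.4], [3.2, -2.1], [-0.0, -1.5], [-1.7, 2.1], [-5.1, 0.0], [1.3, -0.0]]
tab [-58.  98.] [515.3  -9.8]
paddle [  6.  -83.1] [ 615.  -173.9]
clip [ -57.6 -144.4] [ 565.4 -247. ]
ptr [   5.2 -153.9] [ 628.8 -243.4]
tab ang 2.840770800310051 ring 0.2545584516842785
```

Emit:
send_rows --plan '[0, 3.1, 3.1, -0.175, 0, 0, 8, 0, 6.2, 6.2, -0.35, 0, 0, 8, 0, 9.3, 9.3, -0.525, 0, 0, 8, 0, 12.4, 12.4, -0.7, 0, 0, 8, 0, 15.5, 15.5, -0.875, 0, 0, 8, 0, 18.6, 18.6, -1.05, 0, 0, 8, 0, 21.7, 21.7, -1.225, 0, 0, 8, 0, 24.8, 24.8, -1.4, 0, 0, 8, 0, 27.9, 27.9, -1.575, 0, 0, 8, 0, 31, 31, -1.75, 0, 0, 8]'

```text
clock: 1.35
tool_pos: [374.2, -234.3, 247.4]
tool_rot: [[-0.0, -0.915, -0.404], [0.0, -0.404, 0.915], [-1.0, 0.0, 0.0]]
force: [1.2, -0.4, 0.8]
gripper_width: 80.2
```

```bash
cat > st.py <<'E'
from h import *
import sys
s=observe();R=s["tool_rot"];p=s["tool_pos"]
print("t",s["clock"],"p",p.round(1),"yaw",np.arctan2(R[1,1],R[0,1]).round(4),"x",R[:,0].round(3),"q",s["joints"].round(3),"F",s["force"].round(1),"w",round(s["gripper_width"],1))
if len(sys.argv)>3:
    T=np.array([float(v) for v in sys.argv[1:4]]);print("shift cm",(R.T@(T-p)/10).round(2))
    if len(sys.argv)>4: y=float(sys.argv[4]);print("turn x",-(y-np.arctan2(R[1,1],R[0,1])+np.pi)%(2*np.pi)-np.pi if 0 else -((y-np.arctan2(R[1,1],R[0,1])+np.pi)%(2*np.pi)-np.pi))
E
python3 st.py 513 -10 230 4.618
```

```text
t 1.35 p [ 374.2 -234.3  247.4] yaw -2.7259 x [-0.  0. -1.] q [-0.189  0.067 -0.415 -0.    -1.09   0.605] F [ 1.2 -0.4  0.8] w 80.2
shift cm [  1.74 -21.76  14.91]
turn x -1.0606796374061815
```

Emit:
send_rows --plan '[0.3, -3.6, 2.5, -0.177, 0, 0, 7, 0.6, -7.2, 5, -0.354, 0, 0, 7, 0.9, -10.8, 7.5, -0.53, 0, 0, 7, 1.2, -14.4, 10, -0.707, 0, 0, 7, 1.5, -18, 12.5, -0.884, 0, 0, 7, 1.7, -21.8, 14.9, -1.06, 0, 0, 7, 1.7, -21.8, 14.9, -1.06, 0, 0, 7, 1.7, -21.8, 14.9, -1.06, 0, 0, 7]'

```text
clock: 2.35
tool_pos: [513.8, -12.4, 230.0]
tool_rot: [[-0.002, -0.102, -0.995], [-0.0, -0.995, 0.102], [-1.0, 0.0, 0.002]]
force: [-1.1, 0.1, 0.1]
gripper_width: 70.0
```

```bash
python3 st.py 513 -10 96 4.618
python3 - <<'E'
from h import *
P=cams.camera_params("wrist");p,d=cams.capture("wrist");im=p[:,:,::-1].copy()
cv2.imwrite("pics/w1.png",im);np.save("pics/w1.npy",d);np.save("pics/w1P.npy",P,allow_pickle=True)
hsv=cv2.cvtColor(im,cv2.COLOR_BGR2HSV).astype(int);H,S,V=hsv[...,0],hsv[...,1],hsv[...,2]
def comps(m,name,z):
    n,l,st,c=cv2.connectedComponentsWithStats(m.astype(np.uint8))
    for i in range(1,n):
        if st[i,4]>40: print(name,c[i].round(1),st[i],onz("wrist",c[i],z,P).round(1)[:2])
comps(((H<8)|(H>172))&(S>130)&(V>60),"red",98)
comps((H>45)&(H<85)&(S>90),"green",50)
comps((H>20)&(H<35)&(S>120),"yellow",48.5)
E
```

```text
t 2.35 p [513.8 -12.4 230. ] yaw -1.6725 x [-0.002 -0.    -1.   ] q [ 0.292  0.211 -0.287 -0.    -1.074  1.177] F [-1.1  0.1  0.1] w 70.0
shift cm [13.4  -0.23  0.08]
turn x -0.007298594180589646
red [436.7  89.4] [399  77  82  25 920] [ 610.6 -161.2]
red [274.8 209.4] [269 184  12  52 553] [515.8  -8.2]
green [207.8 175.2] [193 163  31  27 470] [545.3  56.7]
yellow [478.5 135. ] [464 127  29  17 367] [ 565.5 -239.3]
```

View pics/w1.png

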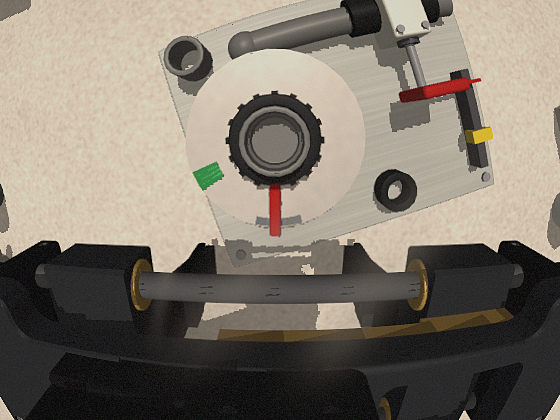

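The wrist view shows the tab from (274,186) to (276,236), the coupling mouth centre at about (275,141), the green patch at (208,175) and the clip at (478,135). I refine from these.

Run:
```python
from stand import *
P=np.load("pics/w1P.npy",allow_pickle=True).item();im=cv2.imread("pics/w1.png")
ax=onz("wrist",(274.5,141.5),106,P);ax2=onz("wrist",(275,138.5),77,P);g=onz("wrist",(207.8,175.2),50,P)
print("axis",ax.round(1),ax2.round(1),"green",g.round(1), "dist g-axis",np.linalg.norm(g[:2]-ax[:2]))
ga=np.arctan2(*(g-ax)[:2][::-1]);print("green ang",ga,"-> stand yaw",ga-np.radians(100))
hsv=cv2.cvtColor(im,cv2.COLOR_BGR2HSV).astype(int);H,S,V=hsv[...,0],hsv[...,1],hsv[...,2]
m=((H<8)|(H>172))&(S>130)&(V>60);m[:,:250]=0;m[:,300:]=0
v,u=np.nonzero(m);q=np.array([onz("wrist",p,101,P)[:2] for p in zip(u,v)])
l=cv2.fitLine(q.astype(np.float32),cv2.DIST_L2,0,.01,.01).ravel();a=np.arctan2(l[1],l[0]);print("tab line ang",a,a+np.pi,"c",q.mean(0),"from axis",np.arctan2(*(q.mean(0)-ax[:2])[::-1])%(2*np.pi),np.linalg.norm(q-ax[:2],axis=1).min(),np.linalg.norm(q-ax[:2],axis=1).max())
# tab to green
o=onz("wrist",(439,84.5),105,P);c=onz("wrist",(478.5,132),48.5,P);pt=onz("wrist",(480,80.5),52,P);print("paddle",o,"clip",c,"ptr",pt)
yaw=.2066;print("pull",(pt-c)[:2]@[np.cos(yaw),np.sin(yaw)])
```

```text
axis [573.6 -14.2 106. ] [574.9 -14.3  77. ] green [545.3  56.7  50. ] dist g-axis 76.30219929061673
green ang 1.950920902728404 -> stand yaw 0.20559165073407448
tab line ang -0.100121476 3.0414712 c [516.40404594  -8.35118371] from axis 3.0403414797793293 35.54890177980942 80.39165114807473
paddle [ 614.27630272 -160.27929689  105.        ] clip [ 568.90617738 -239.4161882    48.5       ] ptr [ 626.52708797 -243.43921633   52.        ]
pull 55.57028826350001
```

Emit:
send_rows --plan '[4, -0.4, 0.2, 0, 0, 0, 4, 8, -0.4, 0.2, 0, 0, 0, 4, 11, -0.4, 0.2, 0, 0, 0, 4, 13.4, -0.4, 0.2, 0, 0, 0, 4, 13.4, -0.4, 0.2, 0, 0, 0, 4, 13.4, -0.4, 0.2, 0, 0, 0, 0.5, 13.4, -0.4, 0.2, 0, 0, 0, 0.5, 13.4, -0.4, 0.2, 0, 0, 0, 0.5, 13.4, -0.4, 0.2, 0, 0, 0, 0.5, 13.4, -0.4, 0.2, 0, 0, 0, 0.5]'

```text
clock: 3.65
tool_pos: [513.0, -8.1, 97.1]
tool_rot: [[0.001, -0.101, -0.995], [-0.0, -0.995, 0.101], [-1.0, 0.0, -0.001]]
force: [-1.3, -1.1, 4.0]
gripper_width: 9.6
```

```bash
python3 st.py
python3 - <<'E'
from h import *
s=observe();R=s["tool_rot"];p=s["tool_pos"];c=np.array([574.5,-14.5,p[2]])
k=1.09
for a in np.r_[np.arange(1,11)*k/8]:
    C=np.array([[np.cos(a),np.sin(a),0],[-np.sin(a),np.cos(a),0],[0,0,1]])
    print((R.T@(c+C@(p-c)-p)/10).round(2)+0,round(a,3))
E
```

```text
t 3.65 p [513.   -8.1  97.1] yaw -1.6718 x [ 0.001 -0.    -1.   ] q [ 0.301  0.364 -0.461  0.    -0.745  1.168] F [-1.3 -1.1  4. ] w 9.6
[ 0.   -0.84 -0.06] 0.136
[ 0.   -1.66 -0.23] 0.272
[ 0.   -2.46 -0.52] 0.409
[ 0.   -3.2  -0.91] 0.545
[ 0.   -3.89 -1.39] 0.681
[ 0.   -4.5  -1.97] 0.818
[ 0.   -5.04 -2.62] 0.954
[ 0.   -5.47 -3.34] 1.09
[ 0.   -5.81 -4.11] 1.226
[ 0.   -6.04 -4.92] 1.362
```

Tab is gripped (9.6 mm). Now turning the ring by 1.09 rad along the arc.

Emit:
send_rows --plan '[0, -0.84, -0.06, 0.136, 0, 0, 0.5, 0, -1.66, -0.23, 0.272, 0, 0, 0.5, 0, -2.46, -0.52, 0.409, 0, 0, 0.5, 0, -3.2, -0.91, 0.545, 0, 0, 0.5, 0, -3.89, -1.39, 0.681, 0, 0, 0.5, 0, -4.5, -1.97, 0.818, 0, 0, 0.5, 0, -5.04, -2.62, 0.954, 0, 0, 0.5, 0, -5.47, -3.34, 1.09, 0, 0, 0.5, 0, -5.47, -3.34, 1.09, 0, 0, 0.5, 0, -5.47, -3.34, 1.09, 0, 0, 0.5]'

```text
clock: 4.9
tool_pos: [551.5, 42.5, 97.1]
tool_rot: [[-0.0, -0.928, -0.372], [-0.001, -0.372, 0.928], [-1.0, 0.0, -0.001]]
force: [-0.9, -4.1, 4.3]
gripper_width: 9.8
```

```bash
python3 st.py
python3 - <<'E'
from h import *
p=observe()["tool_pos"];print("tab ang",np.arctan2(p[1]+14.5,p[0]-574.5),"want 1.951")
E
```

```text
t 4.9 p [551.5  42.5  97.1] yaw -2.7604 x [-0.    -0.001 -1.   ] q [ 0.37   0.421 -0.363  0.001 -0.787  0.01 ] F [-0.9 -4.1  4.3] w 9.8
tab ang 1.9543657993020216 want 1.951
```

Emit:
send_rows --plan '[0, 0, 0, 0, 0, 0, 4, 0, 0, 0, 0, 0, 0, 4, 0, 0, 0, 0, 0, 0, 4, -4, 0, 0, 0, 0, 0, 4, -9, 0, 0, 0, 0, 0, 4, -13, 0.5, -5, 0.06, 0, 0, 4, -13, 1.1, -10, 0.12, 0, 0, 4, -13, 1.7, -15, 0.175, 0, 0, 4, -13, 2.2, -19.8, 0.175, 0, 0, 4, -13, 2.2, -19.8, 0.175, 0, 0, 4]'

```text
clock: 6.15
tool_pos: [604.8, -151.6, 225.5]
tool_rot: [[-0.001, -0.98, -0.2], [-0.0, -0.2, 0.98], [-1.0, 0.001, 0.0]]
force: [0.4, 0.0, -0.3]
gripper_width: 40.1
```

```bash
python3 st.py
python3 - <<'E'
from h import *
P=cams.camera_params("wrist");p,d=cams.capture("wrist");im=p[:,:,::-1].copy()
cv2.imwrite("pics/w2.png",im);np.save("pics/w2P.npy",P,allow_pickle=True)
hsv=cv2.cvtColor(im,cv2.COLOR_BGR2HSV).astype(int);H,S,V=hsv[...,0],hsv[...,1],hsv[...,2]
def comps(m,name,z):
    n,l,st,c=cv2.connectedComponentsWithStats(m.astype(np.uint8))
    for i in range(1,n):
        if st[i,4]>40: print(name,c[i].round(1),st[i],onz("wrist",c[i],z,P).round(1)[:2])
comps(((H<8)|(H>172))&(S>130)&(V>60),"red",98)
comps((H>45)&(H<85)&(S>90),"green",50)
comps((H>20)&(H<35)&(S>120),"yellow",48.5)
E
```

```text
t 6.15 p [ 604.8 -151.6  225.5] yaw -2.9407 x [-0.001 -0.    -1.   ] q [ 0.014  0.398 -0.028 -0.    -1.145  0.187] F [ 0.4  0.  -0.3] w 40.1
red [274.8 175.6] [ 268  103   14  117 1052] [ 614.5 -181. ]
yellow [337.8 114.1] [329 100  18  29 457] [ 566.2 -245.3]
```

View pics/w2.png

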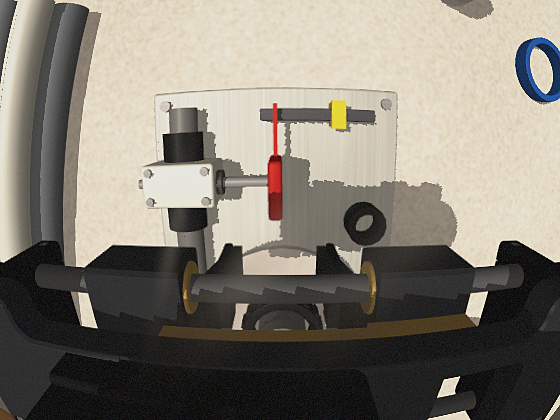

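The wrist view shows the paddle spanning (275,156–220), the pointer tip at (275,104) and the clip at (338,114). The bushing is clear of the gripper path.

Run:
```python
from h import *
P=np.load("pics/w2P.npy",allow_pickle=True).item()
im=cv2.imread("pics/w2.png");hsv=cv2.cvtColor(im,cv2.COLOR_BGR2HSV).astype(int);H,S,V=hsv[...,0],hsv[...,1],hsv[...,2]
m=((H<8)|(H>172))&(S>130)&(V>60)
for v in range(104,222,8):
    u=np.nonzero(m[v,255:300])[0]+255
    if len(u):print(v,u.min(),u.max(),V[v,u].tolist())
yaw=.206;ex=np.array([np.cos(yaw),np.sin(yaw)]);ey=np.array([-ex[1],ex[0]])
a,b=[onz("wrist",p,105,P)[:2] for p in[(275,158),(274,219)]];print("paddle ends",a,b,np.linalg.norm(a-b))
L,R=[onz("wrist",p,105,P)[:2] for p in[(268,190),(281.5,190)]];print("edges",L,R,(L-R)@ex)
c=onz("wrist",(337.8,114.1),48.5,P)[:2];p=onz("wrist",(275.3,110),54.5,P)[:2]
print("clip",c,"ptr",p,"pull",(p-c)@ex,"paddle-clip along x",((a+b)/2-c)@ex)
```

```text
104 273 276 [211, 202, 207, 210]
112 273 277 [200, 212, 214, 207, 128]
120 273 277 [183, 216, 213, 200, 131]
128 273 276 [213, 209, 203, 207]
136 274 276 [206, 206, 206]
144 274 276 [206, 205, 205]
152 274 276 [203, 203, 206]
160 269 280 [108, 83, 86, 80, 86, 82, 79, 83, 80, 77, 77, 75]
168 268 281 [149, 194, 212, 218, 212, 213, 205, 202, 201, 199, 196, 182, 164, 124]
176 268 281 [160, 192, 206, 215, 213, 205, 203, 202, 198, 198, 199, 182, 164, 125]
184 268 281 [157, 188, 204, 212, 206, 203, 201, 196, 195, 194, 196, 186, 164, 127]
192 268 281 [147, 180, 213, 200, 141, 100, 102, 149, 173, 176, 176, 164, 147, 119]
200 269 281 [98, 107, 115, 113, 114, 114, 116, 117, 115, 120, 112, 107, 100]
208 269 281 [92, 112, 114, 116, 119, 114, 117, 120, 115, 119, 119, 112, 103]
216 269 281 [85, 104, 116, 119, 119, 116, 117, 121, 122, 117, 122, 114, 108]
paddle ends [ 617.30733056 -196.03088368] [ 608.17738261 -146.50325191] 50.3621113283812
edges [ 617.71965285 -169.4667811 ] [ 607.02989059 -171.63795305] 10.907852634759898
clip [ 566.23253693 -245.2949481 ] ptr [ 625.63353329 -235.85744035] pull 60.07548239511737 paddle-clip along x 60.668574792378536
```

```bash
python3 st.py 612.5 -171 97 -2.9356
```

```text
t 6.2 p [ 604.4 -150.1  225.7] yaw -2.9391 x [-0.001  0.    -1.   ] q [ 0.016  0.397 -0.03  -0.    -1.146  0.187] F [ 0.4  0.6 -0.6] w 39.9
shift cm [12.86 -0.38 -2.21]
turn x -0.0034698089821407763
```

Emit:
send_rows --plan '[2, -0.4, -2.2, 0, 0, 0, 4, 6, -0.4, -2.2, 0, 0, 0, 4, 10, -0.4, -2.2, 0, 0, 0, 4, 12.8, -0.4, -2.2, 0, 0, 0, 4, 12.8, -0.4, -2.2, 0, 0, 0, 4, 12.8, -0.4, -2.2, 0, 0, 0, 0.5, 12.8, -0.4, -2.2, 0, 0, 0, 0.5, 12.8, -0.4, -2.2, 0, 0, 0, 0.5, 12.8, -0.4, -2.2, 0, 0, 0, 0.5, 12.8, -0.4, -2.2, 0, 0, 0, 0.5]'

```text
clock: 7.45
tool_pos: [612.0, -169.9, 99.5]
tool_rot: [[-0.002, -0.979, -0.204], [-0.0, -0.204, 0.979], [-1.0, 0.002, 0.0]]
force: [-4.7, 0.6, 6.1]
gripper_width: 11.4
```

```bash
python3 st.py
python3 - <<'E'
from h import *
for n in("wrist","top"):
    P=cams.camera_params(n);p,d=cams.capture(n);cv2.imwrite(f"pics/{n}3.png",p[:,:,::-1]);np.save(f"pics/{n}3P.npy",P,allow_pickle=True)
a=cv2.imread("pics/top3.png")[135:245,245:380];b=cv2.imread("pics/wrist3.png")
cv2.imwrite("pics/c3.png",np.vstack([cv2.resize(a,(400,326)),cv2.resize(b[:270],(400,193))]))
E
```

```text
t 7.45 p [ 612.  -169.9   99.5] yaw -2.9363 x [-0.002 -0.    -1.   ] q [-0.016  0.534 -0.148  0.    -0.89   0.221] F [-4.7  0.6  6.1] w 11.4
```

View pics/c3.png

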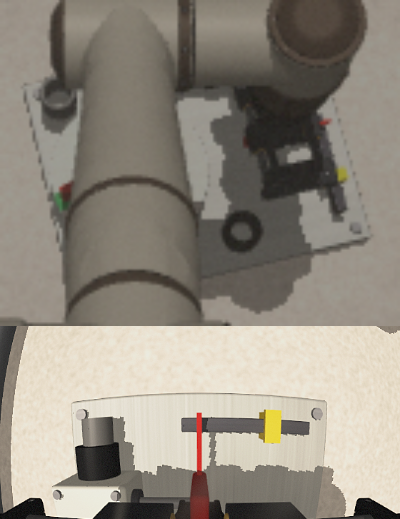

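Paddle gripped (11.4 mm). Before pulling, I check the ring's lock in the side view and re-measure the pull here.

```bash
python3 - <<'E'
from h import *
p,d=cams.capture("side");im=p[:,:,::-1].copy();cv2.imwrite("pics/side4.png",im)
hsv=cv2.cvtColor(im,cv2.COLOR_BGR2HSV).astype(int);H,S,V=hsv[...,0],hsv[...,1],hsv[...,2]
n,l,st,c=cv2.connectedComponentsWithStats((((H<8)|(H>172))&(S>120)&(V>50)).astype(np.uint8))
print([(c[i].round(1),st[i]) for i in range(1,n) if st[i,4]>10])
for a in(1.83,1.95,2.07):
    r=np.array([np.cos(a),np.sin(a)]);print(a,"tab mid",proj("side",[*(np.array([574.5,-14.5])+61*r),80]).round(1),"tip top",proj("side",[*(np.array([574.5,-14.5])+82*r),101]).round(1))
P=np.load("pics/wrist3P.npy",allow_pickle=True).item();im=cv2.imread("pics/wrist3.png")
hsv=cv2.cvtColor(im,cv2.COLOR_BGR2HSV).astype(int);H,S,V=hsv[...,0],hsv[...,1],hsv[...,2]
m=(H>20)&(H<35)&(S>120);v,u=np.nonzero(m);print("clip",u.min(),u.max(),v.min(),v.max());r=int(v.mean());print(V[r,u.min():u.max()+1])
m=((H<8)|(H>172))&(S>130)&(V>60);v,u=np.nonzero(m);print("tip row",v.min());r=v.min()+3;u=u[v==r];print(r,u.min(),u.max(),V[r,u])
np.set_printoptions(precision=1);print("cam",ray("wrist",(280,210),P)[0])
E
python3 - <<'E'
import cv2
im=cv2.imread("pics/side4.png")[165:260,180:330];cv2.imwrite("pics/s4.png",cv2.resize(im,None,fx=4,fy=4,interpolation=cv2.INTER_CUBIC))
E
```

```text
[(array([269. , 187.8]), array([266, 177,   8,  22,  83], dtype=int32)), (array([247.3, 222.6]), array([244, 213,   7,  21,  95], dtype=int32))]
1.83 tab mid [245.2 222.6] tip top [242.  220.1]
1.95 tab mid [247.9 222.9] tip top [245.7 220.4]
2.07 tab mid [250.7 223. ] tip top [249.5 220.6]
clip 8 547 117 419
[153 148 149 143 147 146 135 208 241 234 231 230 232 234 235 232 231 231
 232 232 232 231 231 232 235 235 235 234 236 234 234 235 235 234 233 232
 234 232 233 235 236 233 234 235 235 234 235 236 235 236 235 234 234 233
 234 235 235 236 236 235 236 236 235 235 235 236 234 234 236 237 236 236
 236 235 235 236 235 236 236 236 235 236 235 235 235 235 236 235 236 235
 237 236 235 236 237 237 239 242 194 214  69  24  34  41  37  32  35  45
  34  42  40  39  47  41  56  51  55  53  47  55  51  55  50  50  47  43
  42  46  39  38  39  32  40  38  30  38  36  32  31  30  33  31  28  27
  35  28  32  18  20  32  34  21  30  25  33  29  30  20  27  22  72 134
 122 124 118 121 124 127 129 123 125 123 120 127 123 120 122 126 121 115
 121 242 225 225 228 228 227 225 228 229 228 230 227 225 22
[... 778 characters left out ...]
23 124 119 122 119 115 117 119 112 164
 220 215 215 214 211 216 216 215 214 211 208 210 210 207 208 210 212 212
 211 209 203 210 215 213 214 210 213 218 217 212 213 214 212 213 215 214
 220 162 121 128 131 129 130 126 129 128 129 123 142 152 145 148 146 146
 147 154 158 206 201 248 245 241 238 236 235 236 235 235 233 231 231 232
 231 233 231 233 236 235 236 236 231 229 229 228 227 229 230 234 235 235
 233 229 231 229 234 233 235 234 232 230 229 231 234 235 236 236 231 227
 227 231 233 234 233 233 230 227 225 231 233 235 235 235 233 231 230 233
 235 234 235 234 234 232 232 233 235 234 230 230 232 235 235 235 235 232]
tip row 121
124 276 281 [213 215 217 212 215 213]
cam [ 627.3 -239.5  236.8]
```

View pics/s4.png

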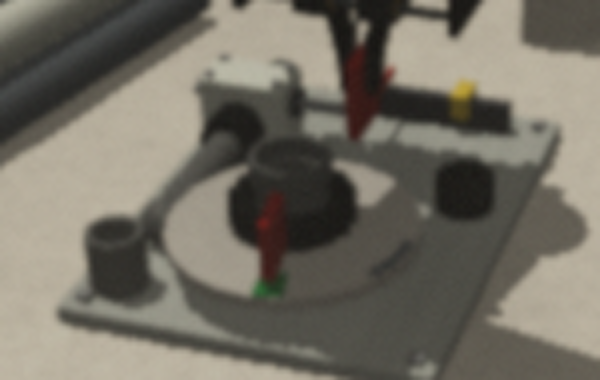

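The side view shows the tab standing over the green patch; its blob at 247.3 px gives about 1.93 rad against 1.95 wanted, so the ring is locked. Now I pull the gate.

Emit:
send_rows --plan '[0, 0.8, 0, 0, 0, 0, 0.5, 0, 1.6, 0, 0, 0, 0, 0.5, 0, 2.4, 0, 0, 0, 0, 0.5, 0, 3.2, 0, 0, 0, 0, 0.5, 0, 4, 0, 0, 0, 0, 0.5, 0, 4.8, 0, 0, 0, 0, 0.5, 0, 5.6, 0, 0, 0, 0, 0.5, 0, 6, 0, 0, 0, 0, 0.5, 0, 6, 0, 0, 0, 0, 0.5, 0, 6, 0, 0, 0, 0, 0.5]'

```text
clock: 8.85
tool_pos: [558.2, -181.4, 99.5]
tool_rot: [[0.01, -0.979, -0.205], [-0.0, -0.205, 0.979], [-1.0, -0.01, -0.002]]
force: [8.1, 1.9, -1.4]
gripper_width: 11.6
```

```bash
python3 st.py
python3 - <<'E'
from h import *
P=cams.camera_params("wrist");p,d=cams.capture("wrist");im=p[:,:,::-1].copy();cv2.imwrite("pics/w5.png",im)
hsv=cv2.cvtColor(im,cv2.COLOR_BGR2HSV).astype(int);H,S,V=hsv[...,0],hsv[...,1],hsv[...,2]
y=(H>20)&(H<35)&(S>120)&(V>100);r=((H<8)|(H>172))&(S>130)&(V>60)
n,l,st,c=cv2.connectedComponentsWithStats(y.astype(np.uint8));print([(c[i].round(1),st[i]) for i in range(1,n) if st[i,4]>60])
v,u=np.nonzero(r);
for q in range(v.min(),v.min()+30,6):print(q,u[v==q].min(),u[v==q].max())
print("cam",ray("wrist",(280,210),P)[0])
cv2.imwrite("pics/w5c.png",cv2.resize(im[90:240,190:390],None,fx=3,fy=3))
E
```

```text
t 8.85 p [ 558.2 -181.4   99.5] yaw -2.9353 x [ 0.01 -0.   -1.  ] q [-0.038  0.461 -0.282 -0.    -0.818  0.245] F [ 8.1  1.9 -1.4] w 11.6
[(array([293. , 137.8]), array([279, 115,  25,  48, 982], dtype=int32))]
122 276 282
128 276 282
134 276 282
140 276 282
146 276 282
cam [ 572.04917651 -250.9414004   237.00344305]
```

View pics/w5c.png

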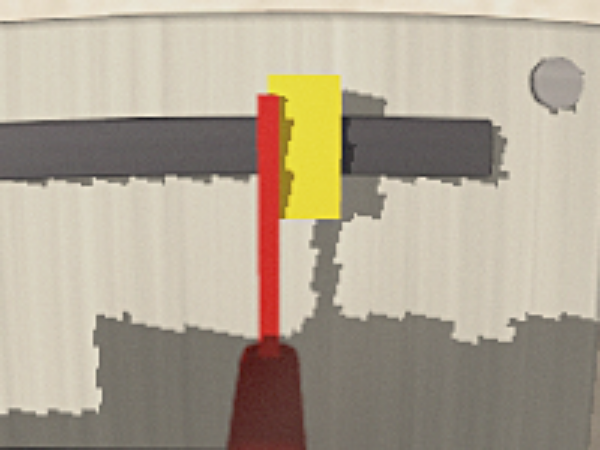

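The pointer (279 px) is at the clip's left edge (279–304 px, centre 291.4), so 7 mm more pull is needed.

Emit:
send_rows --plan '[0, 0.35, 0, 0, 0, 0, 0.5, 0, 0.7, 0, 0, 0, 0, 0.5, 0, 0.7, 0, 0, 0, 0, 0.5, 0, 0.7, 0, 0, 0, 0, 0.5, 0, 0.7, 0, 0, 0, 0, 0.5, 0, 0.7, 0, 0, 0, 0, 0.5, 0, 0.7, 0, 0, 0, 0, 0.5, 0, 0.7, 0, 0, 0, 0, 0.5, 0, 0.7, 0, 0, 0, 0, 0.5, 0, 0.7, 0, 0, 0, 0, 0.5]'

```text
clock: 10.15
tool_pos: [551.7, -182.8, 99.5]
tool_rot: [[0.01, -0.979, -0.205], [-0.0, -0.205, 0.979], [-1.0, -0.01, -0.003]]
force: [8.1, 1.6, -2.0]
gripper_width: 11.8
```

```bash
python3 st.py
python3 - <<'E'
from h import *
p,d=cams.capture("wrist");im=p[:,:,::-1].copy()
hsv=cv2.cvtColor(im,cv2.COLOR_BGR2HSV).astype(int);H,S,V=hsv[...,0],hsv[...,1],hsv[...,2]
y=(H>20)&(H<35)&(S>120);r=((H<8)|(H>172))&(S>130)&(V>60)
n,l,st,c=cv2.connectedComponentsWithStats(y.astype(np.uint8));print([(c[i].round(1),st[i]) for i in range(1,n) if st[i,4]>60])
v,u=np.nonzero(r)
for q in range(v.min(),v.min()+30,6):print(q,u[v==q].min(),u[v==q].max())
cv2.imwrite("pics/w6c.png",cv2.resize(im[90:240,190:390],None,fx=3,fy=3))
p,d=cams.capture("side");im=p[:,:,::-1].copy()
hsv=cv2.cvtColor(im,cv2.COLOR_BGR2HSV).astype(int);H,S,V=hsv[...,0],hsv[...,1],hsv[...,2]
n,l,st,c=cv2.connectedComponentsWithStats((((H<8)|(H>172))&(S>120)&(V>50)).astype(np.uint8))
print([(c[i].round(1),st[i]) for i in range(1,n) if st[i,4]>10])
E
```

```text
t 10.15 p [ 551.7 -182.8   99.5] yaw -2.9353 x [ 0.01 -0.   -1.  ] q [-0.041  0.453 -0.297 -0.    -0.81   0.248] F [ 8.1  1.6 -2. ] w 11.8
[(array([279.6, 137.2]), array([267, 115,  26,  48, 848], dtype=int32))]
122 276 282
128 276 282
134 276 282
140 277 282
146 277 282
[(array([288.3, 190.1]), array([286, 179,   7,  23,  95], dtype=int32)), (array([247.3, 222. ]), array([244, 213,   7,  21, 103], dtype=int32))]
```

View pics/w6c.png

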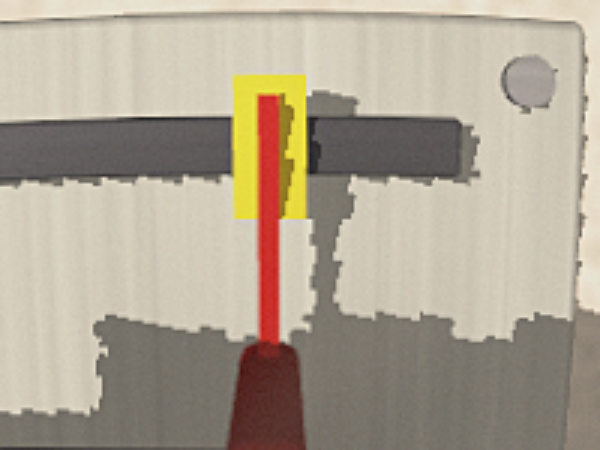

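The pointer is centred on the clip (279 against 280 px) and the ring tab hasn't moved. I hold a little longer, then hand in.

Emit:
send_rows --plan '[0, 0, 0, 0, 0, 0, 0.5, 0, 0, 0, 0, 0, 0, 0.5, 0, 0, 0, 0, 0, 0, 0.5, 0, 0, 0, 0, 0, 0, 0.5, 0, 0, 0, 0, 0, 0, 0.5, 0, 0, 0, 0, 0, 0, 0.5]'

```text
clock: 11.0
tool_pos: [551.7, -182.8, 99.5]
tool_rot: [[0.01, -0.979, -0.205], [-0.0, -0.205, 0.979], [-1.0, -0.01, -0.003]]
force: [8.5, 2.7, -2.5]
gripper_width: 11.8
```

```bash
python3 st.py; python3 -c "
from rig import hand_in;print(hand_in())"
```

```text
t 11.0 p [ 551.7 -182.8   99.5] yaw -2.9353 x [ 0.01 -0.   -1.  ] q [-0.041  0.453 -0.297 -0.    -0.81   0.248] F [ 8.5  2.7 -2.5] w 11.8
the job is handed in; nothing more can be done
None
```

I turned the lock ring about 1.09 rad clockwise by its tab to the green mark. Then I pulled the gate out about 62 mm and handed in at 11.0 s with the gripper still holding the paddle.

- **Ring:** the gripper position put the tab at 1.954 rad against 1.951 wanted, and the side view gave about 1.93. The tab had not moved in the side view taken after the pull.
- **Gate:** the wrist view shows the pointer within 1 px (about 0.6 mm) of the clip's middle. The arm was at rest, the force reading was about 8.5 N along the pull and the jaws were 11.8 mm apart on the paddle.
- **Disagreements:** early estimates of the pull ranged from 56 to 63 mm. The arm also stopped about 5 mm short of its 60 mm command. I corrected both with a close look and a final 7 mm pull.
- **Bystanders:** I saw no contact with the loose things, but I did not measure their positions again at the end.

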